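# Draw the bent pointer arm out of the scale base and hold it

## Robot

A 6-joint arm with a two-finger parallel gripper is mounted at the origin on the work surface. World frame = base frame: x ahead of the robot, y to its left, z up, the work surface at z = 0. Lengths are in mm, angles in degrees, forces in N, time in s.
With the tool pointing down it reaches from about 250 to 725 mm from the base axis. Payload 4 kg.
Tool frame: the origin (TCP) lies at the very end of the fingers, on their centre line; the grasp point (between the pads) lies 19 mm behind it (r.tcp_to_grasp is the distance from the TCP to the grasp point, in mm); z points along the fingers, y is the line along which they close (so a half turn about z gives the same grasp; the last joint's range is limited). The gripper opens to 85 mm and grips with 20 to 120 N. Pads are 22 mm wide; open, the fingers measure 114 mm over their backs; the gripper's body (76 mm by 85 mm) begins 54 mm behind the grasp point. The pads swing forward as they close: fully open they stand 13 mm farther back than shut.
Start: joints at [-75.917, 13.785, 0.286, 76.501, 0, 90], TCP at [121.664, -484.971, 231.306] pointing down, gripper open.
Joint ranges: [-155.79, 155.79], [-60.16, 107.12], [-62.33, 73.08], [-114, 123.19], [-81.49, 82.49], [-180, 180]. Speed limits (degrees/s): [159.86, 159.86, 180, 180, 180, 180].

## Interface

Orientations are given as [roll, pitch, yaw] about the fixed x, y, z axes, in that order (R = Rz(yaw) Ry(pitch) Rx(roll)).
In Python, from workcell import r gives the robot as it stands. The module is installed in compiled form; this text tells all that it offers.
- The arm moves only by the tool apply_moves, never from a script. Its argument "increments" is a list that holds one entry, the list of rows, each a list of 7 numbers: the closure in counts, from 0 (fully open) to 255 (shut), then the shift along the tool's x, y, z in cm, then the turn, a rotation vector about the tool's x, y, z in degrees. A call has 1 to 12 rows; each row shifts and turns the commanded pose from where the row before left it, along the tool's axes as they then stand; what a row does not reach is not made up. A row lasts 1/10 s, in which the tool goes at most 50 mm and 8.59 degrees, less where a joint would pass 70% of its speed; a pose out of reach is approached as far as the arm can. A call with a gripper value outside its range is refused whole. The fingers move at their own pace and stop on an object; the grip force is fixed at half the most. Time passes only in rows, so rows that do not move let the fingers close. It gives the time, the measured TCP pose, the force, the opening and the grip force at its end, in the units of the state.
- r.sense(): the state, without advancing time (a new reading comes with each control period).
- r.get_image(name): name is "scene" or "top" or "wrist"; returns the picture (384x512x3 uint8, red, green, blue); there is no depth.
- r.get_calibration(name): a dict with "fx", "fy", "cx", "cy" (pixels), "dist_coeffs" ([k1, k2, p1, p2, k3] as OpenCV has them; the pictures are not rectified), "origin" and "rotation" of the camera in the world. Camera axes: x right, y down, z forward; pixel columns grow to the right and rows downward; lengths in mm; the calibration is good to about 2 mm. A picture is of the moment at which its call begins: read the wrist's pose just before it. get_calibration takes no time and is no camera call; for the wrist camera it gives the pose at the moment of the call.
- r.sign_off(): hands the job in; it is judged then, once.
The state is a dict: "clock": time; "joint_pos": joint angles; "qd": joint speeds; "tau": joint torques, N m; "position": TCP position; "tool_rot": TCP orientation; "force": force on the tool from outside, world axes, zero at the start; "ft_torque": the same for the moment, N m; "width": finger opening in mm; "grasp_force": force on a finger pad.
Only numpy, scipy, OpenCV 4.12 (cv2) and the standard library are available. Lean on these libraries where they do the work, as an engineer would, in place of code of your own. Each camera call takes 0.05 s, during which the arm holds its last target. There are 200 camera calls.

## Task

The bent aluminium pointer arm lies inside the parcel-scale base and is too long to come straight up through the opening in the steel cover: grip its shank, tilt it with the hub end up and draw it out diagonally through the opening, without forcing it against the cover. Finish with the gripper still holding it, steady and with all of it at least 3 cm higher than the cover; leave the screwdriver, the counterweight and the two rubber feet where they are.

Things in the scene. Friction and masses are not known exactly. Their poses are not given: they have to be found in the camera images.
- scale: Grey parcel-scale base, fixed, a shallow box 300 (x) x 220 (y) x 66 mm high, its x turned 0.9 to 1.6 rad left of the robot's x; origin at the centre of its underside, z up, +x towards the end with the opening. Cavity x -144 to 144, y -104 to 104, floor 6 mm above the bench. Three ribs (12 mm in x, 80 in y, at x -95, 12, 88) carry the pointer 20 mm above the bench.
- cover: Flat steel cover plate of the scale base, 4 mm thick, underside 62 mm and top 66 mm above the bench; fixed to the base, same origin and axes as scale. It has one rectangular opening, x 0 to 130 mm, y -75 to 75 mm; all the rest is closed.
- opening (a point): Centre of the cover's opening, at the cover's top face (66 mm above the bench); axes as scale. The opening is 130 mm along x and 150 mm along y.
- pointer: Loose bent aluminium arm, 230 mm long, 12 mm thick, 0.09 to 0.15 kg, lying on the ribs along the scale's x, rear hidden under the cover. Origin: underside of the shank at the grip place, about 50 mm inside the opening; x towards the hub, z up. Shank 12 mm wide, x -100 to 50; hub disc 28 mm across at x 48; behind x -100 a part 70 mm long, 10 wide, bent 0.21 rad to +y.
- hub_end (a point): End of the pointer at the hub, on its underside: 62 mm along +x from the pointer's origin.
- thin_end (a point): Other end of the pointer (thin, bent end), on its underside: 168 mm along -x and 15 mm along +y from the pointer's origin.
- screwdriver: Bystander: screwdriver with amber handle, lying on the bench to the right (-y) of the scale, about 200 mm long, along its x.
- counterweight: Bystander: zinc counterweight with a small knob, 52 mm diameter, 56 mm high, standing on the bench to the left (+y) of the scale; origin at the centre of its underside.
- foot0: Bystander: black rubber scale foot, 30 mm diameter, 14 mm high, on the closed part of the cover, near its corner at -x, -y; origin at the centre of its underside.
- foot1: Bystander: like foot0, also by the -y edge of the cover, about 65 mm farther along +x.
There are look-alikes about, which are no part of the job. There is more than one size of the pointer; the job needs the largest.

How it is judged:
By the outcome, as a careful person would: the job done as asked, in the order asked, and still so for the second after the job is handed in, while the arm keeps its last pose, push and grip.
It also fails if it takes over 35 s, if anything falls off the work surface, if the arm or the gripper's body presses on something with over 40 N, if the wrist force passes 120 N, or if a joint passes its speed limit or range.

## Working session

There is one attempt and no reset: what is moved stays moved. The work goes in short steps, Python scripts to look and compute and a tool call to move; the robot and the scene stay as the last step left them, time stands still between calls to the robot, and variables do not carry over. Pictures are saved under pics/ and viewed, at most 10 in all, crops included, and the job is handed in when it is done.

Besides the shell and the picture viewer there is one more tool, called after "Request:" as name(argument=value, ...), one argument or row to a line, values as JSON. apply_moves: Moves the arm, as the interface text tells. Its arguments: {"type":"object","properties":{"increments":{"type":"array","items":{"type":"array","items":{"type":"array","items":{"type":"number"}}}}},"required":["increments"]}

```bash
mkdir -p pics; python3 - <<'E'
from workcell import r
import cv2,numpy as np
s=r.sense();print(s['clock'],s['position'],s['tool_rot'],s['width'])
for n in['top','scene']:
    cv2.imwrite(f'pics/{n}0.png',r.get_image(n)[:,:,::-1]); c=r.get_calibration(n);print(n,{k:np.round(v,3).tolist() for k,v in c.items()})
E
```

```text
0.0 [ 121.50602744 -484.35478979  230.3869791 ] [-1.79877147e+02  2.83185941e-04  1.40825714e+01] 85.30417934895091
top {'fx': 394.298, 'fy': 394.298, 'cx': 250.951, 'cy': 194.638, 'dist_coeffs': [-0.052, 0.0, 0.0, 0.0, 0.0], 'origin': [333.139, -19.808, 1378.066], 'rotation': [-169.137, -0.019, -91.136]}
scene {'fx': 387.073, 'fy': 387.073, 'cx': 258.866, 'cy': 193.842, 'dist_coeffs': [0.026, 0.0, 0.0, 0.0, 0.0], 'origin': [1011.327, 243.151, 919.153], 'rotation': [-149.728, -0.214, 122.496]}
```

View pics/top0.png

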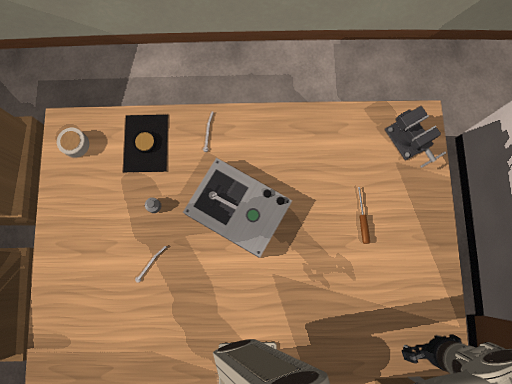

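View pics/scene0.png

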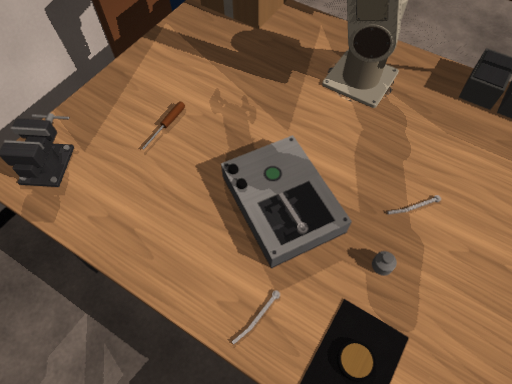

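The top view shows the scale with cover corners near (218,160), (187,212), (261,257) and (291,200). The hub is at (212,196) and the shank runs to about (238,207). The other pointers lie on the bench as look-alikes. Next I'll get a rough pose from the top view.

```bash
cat > h.py <<'E'
from workcell import r
import cv2,numpy as np
from scipy.spatial.transform import Rotation as R
def cal(n):
    c=r.get_calibration(n);K=np.array([[c['fx'],0,c['cx']],[0,c['fy'],c['cy']],[0,0,1.]])
    return K,np.array(c['dist_coeffs']),np.array(c['origin']),R.from_euler('xyz',c['rotation'],degrees=True).as_matrix()
def rays(c,px):
    K,d,o,M=c;u=cv2.undistortPoints(np.array(px,float).reshape(-1,1,2),K,d)[:,0]
    return np.c_[u,np.ones(len(u))]@M.T
def plane(c,px,z):
    v=rays(c,px);return c[2]+v*((z-c[2][2])/v[:,2])[:,None]
def proj(c,P):
    K,d,o,M=c;return cv2.projectPoints((np.array(P,float)-o)@M,np.zeros(3),np.zeros(3),K,d)[0][:,0]
def two(c1,p1,c2,p2):
    a,b=rays(c1,[p1])[0],rays(c2,[p2])[0];t=np.linalg.lstsq(np.c_[a,-b],c2[2]-c1[2],rcond=None)[0]
    return (c1[2]+a*t[0]+c2[2]+b*t[1])/2
E
python3 - <<'E'
from h import *
c=cal('top')
p=plane(c,[(218,160),(187,212),(261,257),(291,200)],66);print(p.round())
m=p.mean(0);print('ctr',m)
for a,b in[(1,2),(0,3)]:
    d=p[a]-p[b];print(np.linalg.norm(d),np.degrees(np.arctan2(d[1],d[0])))
q=plane(c,[(212,196),(238,207)],32);print(q);d=q[0]-q[1];print(np.linalg.norm(d),np.degrees(np.arctan2(d[1],d[0])))
im=cv2.imread('pics/top0.png');cv2.imwrite('pics/tc.png',cv2.resize(im[150:265,175:305],None,fx=5,fy=5,interpolation=cv2.INTER_CUBIC))
E
```

```text
[[ 709.   86.   66.]
 [ 530.  191.   66.]
 [ 375.  -54.   66.]
 [ 564. -160.   66.]]
ctr [544.32464838  15.65900951  66.        ]
289.8511509962033 57.79220713486658
285.7683272087814 59.50784255887775
[[589.25246468 110.0716946   32.        ]
 [548.79049133  20.23728499  32.        ]]
98.52610028179413 65.75290423268657
```

View pics/tc.png

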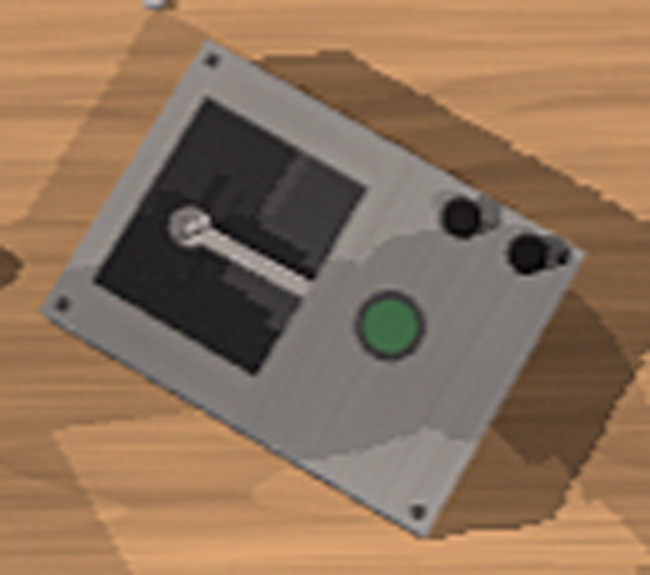

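The enlarged crop shows the opening corners at crop (208,97), (97,283), (257,375) and (368,187). The hub is at (190,226), and the shank meets the cover edge at (308,285). I'll compute the frame from these and the hover move.

```bash
cat >> h.py <<'E'
def go(pos,Rt):
    "increments in tool axes from measured pose: shift cm, rotvec deg"
    s=r.sense();A=R.from_euler('xyz',s['tool_rot'],degrees=True)
    return (A.inv().apply(np.array(pos)-s['position'])/10).round(2),(A.inv()*Rt).as_rotvec(degrees=True).round(2)
def tool(psi,lean): # tool x along scale x; lean>0: body leans towards +x
    return R.from_euler('z',psi,degrees=True)*R.from_euler('y',lean,degrees=True)*R.from_euler('x',180,degrees=True)
E
python3 - <<'E'
from h import *
c=cal('top')
f=lambda L:[(175+(a+.5)/5-.5,150+(b+.5)/5-.5) for a,b in L]
p=plane(c,f([(208,97),(97,283),(257,375),(368,187)]),66)
e=[p[0]-p[3],p[1]-p[2],];print([np.linalg.norm(x) for x in e],[np.degrees(np.arctan2(x[1],x[0])) for x in e])
e2=[p[1]-p[0],p[2]-p[3]];print([np.linalg.norm(x) for x in e2],[np.degrees(np.arctan2(x[1],x[0]))-90 for x in e2])
psi=np.mean([np.degrees(np.arctan2(x[1],x[0])) for x in e]+[np.degrees(np.arctan2(x[1],x[0]))-90 for x in e2])
o=p.mean(0);print('opening',o,psi)
ex=np.array([np.cos(np.radians(psi)),np.sin(np.radians(psi)),0]);ey=np.array([-ex[1],ex[0],0])
for q in plane(c,f([(190,226),(308,285)]),32):print('pointer in scale',(q-o)@ex+65,(q-o)@ey)
h=plane(c,f([(190,226)]),32)[0];g=h-48*ex;print('grip',g)
print(go([g[0],g[1],210],tool(psi,0)))
E
```

```text
[np.float64(126.8052638377128), np.float64(125.27280101401011)] [np.float64(58.98580908557923), np.float64(59.083751857308734)]
[np.float64(148.4164851133317), np.float64(148.1966419792107)] [np.float64(59.49470312373214), np.float64(58.90289983929341)]
opening [580.47844641  75.90846163  66.        ] 59.11679097647838
pointer in scale 99.18530936936446 5.321687778472961
pointer in scale 7.060531939260976 0.4969640941771819
grip [568.82035285  66.78404974  32.        ]
(array([ 56.8 , -42.58,   2.13]), array([-1.000e-01, -4.000e-02, -4.503e+01]))
```

Request:
apply_moves(
  increments=[
    [[0,3.8,-2.85,0.15,0,0,0],[0,3.8,-2.85,0.15,0,0,0],[0,3.8,-2.85,0.15,0,0,0],[0,3.8,-2.85,0.15,0,0,0],[0,3.8,-2.85,0.15,0,0,0],[0,3.8,-2.85,0.15,0,0,0],[0,3.8,-2.85,0.15,0,0,0],[0,3.8,-2.85,0.15,0,0,0],[0,3.8,-2.85,0.15,0,0,0],[0,3.8,-2.85,0.15,0,0,0],[0,3.8,-2.85,0.15,0,0,0],[0,3.8,-2.85,0.15,0,0,0]],
  ],
)

```text
clock: 1.3
position: [481.4, -40.4, 212.9]
tool_rot: [180.0, 0.0, 14.1]
force: [0.5, -0.7, -0.7]
width: 85.4
grasp_force: 0.0
```

Request:
apply_moves(
  increments=[
    [[100,3.75,-2.8,0.15,0,0,0],[100,3.75,-2.8,0.15,0,0,0],[100,3.75,-2.8,0.1,0,0,0],[100,0,0,0,0,0,-7.5],[100,0,0,0,0,0,-7.5],[100,0,0,0,0,0,-7.5],[100,0,0,0,0,0,-7.5],[100,0,0,0,0,0,-7.5],[100,0,0,0,0,0,-7.5],[100,0,0,0,0,0,0],[100,0,0,0,0,0,0]],
  ],
)

```text
clock: 2.4
position: [569.2, 66.5, 208.9]
tool_rot: [-180.0, 0.0, 58.9]
force: [0.3, 1.2, 0.3]
width: 51.8
grasp_force: 0.0
```

```bash
python3 - <<'E'
from h import *
s=r.sense();print(s['clock'],s['position'],s['tool_rot'],s['width'],s['joint_pos'])
im=r.get_image('wrist');c=cal('wrist');print(c[2],c[3])
np.savez('w0.npz',K=c[0],d=c[1],o=c[2],M=c[3]);cv2.imwrite('pics/w0.png',im[:,:,::-1])
E
```

```text
2.4 [569.18510683  66.51225739 208.8867732 ] [-1.79961034e+02  3.17436521e-02  5.89284318e+01] 51.80893276827222 [ 6.66574836e+00  2.27287210e+01  9.48112484e+00  7.68026473e+01
 -1.25499408e-03  1.27737328e+02]
[604.87550367 124.46908459 351.85901932] [[ 8.56724276e-01 -4.96570063e-01 -1.39433453e-01]
 [-5.15774568e-01 -8.24998125e-01 -2.30986338e-01]
 [-3.31437107e-04  2.69807832e-01 -9.62914131e-01]]
```

View pics/w0.png

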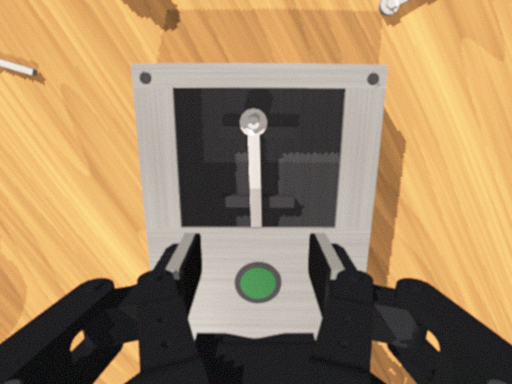

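The wrist view shows the opening corners at (173,88), (345,89), (336,228) and (181,227). The hub is at (253,122) and the shank runs down to (256,226). I'll refine these with masks.

```bash
python3 - <<'E'
from h import *
w=np.load('w0.npz');c=(w['K'],w['d'],w['o'],w['M'])
im=cv2.imread('pics/w0.png');g=cv2.cvtColor(im,cv2.COLOR_BGR2GRAY)
m=(g>125).astype(np.uint8)
pts=[]
for y in range(145,222,4):
    xs=np.where(m[y,215:300])[0]+215;pts.append(((xs.min()+xs.max())/2,y))
q=plane(c,pts,32)
s=plane(c,[(173,88),(345,89),(336,228),(181,227)],66)
o=s.mean(0);a=[s[0]-s[3],s[1]-s[2]];b=[s[0]-s[1],s[3]-s[2]]
ang=[np.degrees(np.arctan2(x[1],x[0])) for x in a]+[np.degrees(np.arctan2(x[1],x[0]))-90 for x in b]
print('opening',o,ang,[np.linalg.norm(x) for x in a+b])
v=cv2.fitLine(q[:,:2].astype(np.float32),cv2.DIST_L2,0,0,0).ravel();print('shank ang',np.degrees(np.arctan2(v[1],v[0])),v)
hub=m[100:140,235:275];ys,xs=np.where(cv2.morphologyEx(hub,cv2.MORPH_OPEN,np.ones((11,11))));print('hubpx',xs.min()+235,xs.max()+235,ys.min()+100,ys.max()+100)
h=plane(c,[((xs.min()+xs.max())/2+235,(ys.min()+ys.max())/2+100)],32)[0]
psi=np.mean(ang);ex=np.array([np.cos(np.radians(psi)),np.sin(np.radians(psi)),0]);ey=np.array([-ex[1],ex[0],0])
print('psi',psi);
for P in(h,q[0],q[-1]):print((P-o)@ex+65,(P-o)@ey,P)
E
```

```text
opening [581.80530783  78.84770227  66.        ] [np.float64(58.56846190514603), np.float64(59.31991414627004), np.float64(58.654678977168714), np.float64(58.553617535894034)] [np.float64(129.0123137763852), np.float64(129.2871889021161), np.float64(149.28476904928905), np.float64(150.98019879832452)]
shank ang 60.639877 [4.9029723e-01 8.7155527e-01 5.6352911e+02 5.6114330e+01]
hubpx 241 265 112 139
psi 58.7741681411197
95.52948448521775 5.555344837210423 [592.88163173 107.83436003  32.        ]
76.1411860348658 5.52039187431312 [582.8603829   91.23671229  32.        ]
-5.674480946735457 2.138953327384211 [543.33768202  19.52064989  32.        ]
```

```bash
python3 - <<'E'
from h import *
T=tool(60.6,15);print(T.as_matrix().round(3))
C=np.array([570.5,68.8,26]);tcp=C+14.5*T.apply([0,0,1]);print('goal',tcp)
pre=tcp-120*T.apply([0,0,1]);print(pre,go(pre,T))
E
```

```text
[[ 0.474  0.871 -0.127]
 [ 0.842 -0.491 -0.225]
 [-0.259  0.    -0.966]]
goal [568.65769901  65.53044246  11.99407552]
[583.9043279   92.58884966 127.90517467] (array([ 3.  , -0.08,  8.11]), array([ -0.25, -14.97,  -1.63]))
```

Request:
apply_moves(
  increments=[
    [[100,1.5,0,2.0,0,0,0],[100,1.5,-0.08,3.0,0,0,-1.63],[100,0,0,3.1,0,0,0],[100,0,0,0,0,-7.5,0],[100,0,0,0,0,-7.5,0],[100,0,0,0,0,0,0],[100,0,0,0,0,0,0]],
  ],
)

```text
clock: 3.15
position: [584.3, 93.4, 127.1]
tool_rot: [-180.0, 15.0, 60.7]
force: [0.3, 0.1, 0.4]
width: 52.2
grasp_force: 0.0
```

```bash
python3 - <<'E'
from h import *
T=tool(60.6,15);tcp=np.array([568.66,65.53,12.0])
s=r.sense();print(s['position'],s['tool_rot'],go(tcp,T))
im=r.get_image('wrist');c=cal('wrist');cv2.imwrite('pics/w1.png',im[:,:,::-1])
print('origin-top px',proj(c,[[570.5,68.8,32],[594,110.6,32]]).round(), 'tcp goal',proj(c,[tcp]))
E
```

```text
[584.31096598  93.4388766  127.14835126] [-179.9572271    14.97498375   60.73977612] (array([-1.200e-01,  1.000e-02,  1.195e+01]), array([-0.01, -0.02,  0.14]))
origin-top px [[253. 195.]
 [253. 138.]] tcp goal [[253.44066157 186.46543213]]
```

View pics/w1.png

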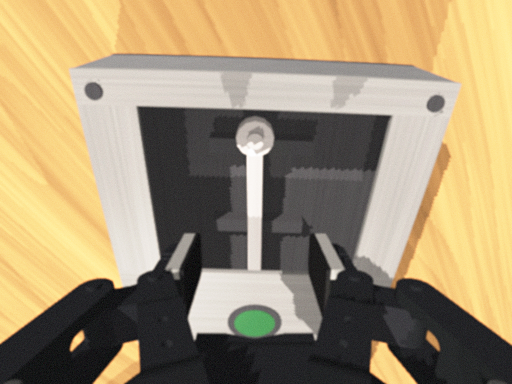

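The hub appears at (255,136), against (253,138) predicted. The shank is centred between the fingers, so I'll descend and close.

Request:
apply_moves(
  increments=[
    [[100,0,0,2.5,0,0,0],[100,0,0,2.5,0,0,0],[100,0,0,2.0,0,0,0],[100,0,0,1.5,0,0,0],[100,0,0,1.5,0,0,0],[100,-0.1,0,1.0,0,0,0],[100,0,0,0.5,0,0,0],[100,0,0,0.3,0,0,0],[100,0,0,0,0,0,0],[100,0,0,0,0,0,0]],
  ],
)

```text
clock: 4.2
position: [569.3, 65.4, 15.2]
tool_rot: [179.9, 14.9, 60.7]
force: [-0.1, -0.3, -0.2]
width: 51.7
grasp_force: 0.0
```

Request:
apply_moves(
  increments=[
    [[255,0,0,0,0,0,0],[255,0,0,0,0,0,0],[255,0,0,0,0,0,0],[255,0,0,0,0,0,0],[255,0,0,0,0,0,0],[255,0,0,0,0,0,0],[255,0,0,0,0,0,0],[255,0,0,0,0,0,0]],
  ],
)

```text
clock: 5.0
position: [569.1, 65.5, 15.0]
tool_rot: [180.0, 15.0, 60.7]
force: [-0.3, 1.0, 4.0]
width: 10.6
grasp_force: 59.9
```

```bash
cat > plan.py <<'E'
from h import *
def plan(W,n,yaw=60.7,O0=(570.5,68.8,20),x0=51,TCP0=(569.1,65.5,15.0)):
    d=np.array([np.cos(np.radians(yaw)),np.sin(np.radians(yaw)),0]);T0=tool(yaw,15)
    rel=T0.inv().apply(np.array(TCP0)-O0)
    def pose(a,x,z):
        T=tool(yaw,15-a);O=np.array(O0)+(x-x0)*d;O[2]=z
        return O+T.apply(rel),T
    p,T=pose(*W[0])
    for i,w in enumerate(W[1:]):
        for k in range(n[i]):
            a=np.array(W[i])+(np.array(w)-W[i])*(k+1)/n[i];q,U=pose(*a)
            sh=np.round(T.inv().apply(q-p)/10/.02)*.02;ro=np.round((T.inv()*U).as_rotvec(degrees=True)*10)/10
            p=p+T.apply(sh*10);T=T*R.from_rotvec(ro,degrees=True);print([255]+(sh+0).round(2).tolist()+(ro+0).tolist(),end=',\n')
    print('end',p,T.as_euler('xyz',degrees=True))
E
python3 - <<'E'
from plan import *
W=[(0,51,20),(0,51,32),(3,53,38),(6,58,45),(10,65,54),(12.5,69,58.5),(15,76,63),(20,80,72),(25,86,82),(25,172,122),(25,172,187)]
plan(W,[2,2,2,2,2,2,2,2,5,3])
E
```

```text
[255, -0.16, 0.0, -0.58, 0.0, 0.0, 0.0],
[255, -0.16, 0.0, -0.58, 0.0, 0.0, 0.0],
[255, 0.04, 0.0, -0.3, 0.0, 1.5, 0.0],
[255, 0.04, 0.0, -0.32, 0.0, 1.5, 0.0],
[255, 0.2, 0.0, -0.38, 0.0, 1.5, 0.0],
[255, 0.2, 0.0, -0.4, 0.0, 1.5, 0.0],
[255, 0.28, 0.0, -0.48, 0.0, 2.0, 0.0],
[255, 0.32, 0.0, -0.48, 0.0, 2.0, 0.0],
[255, 0.2, 0.0, -0.24, 0.0, 1.2, 0.0],
[255, 0.18, 0.0, -0.24, 0.0, 1.3, 0.0],
[255, 0.36, 0.0, -0.24, 0.0, 1.2, 0.0],
[255, 0.36, 0.0, -0.22, 0.0, 1.3, 0.0],
[255, 0.22, 0.0, -0.44, 0.0, 2.5, 0.0],
[255, 0.24, 0.0, -0.44, 0.0, 2.5, 0.0],
[255, 0.38, 0.0, -0.46, 0.0, 2.5, 0.0],
[255, 0.38, 0.0, -0.44, 0.0, 2.5, 0.0],
[255, 1.84, 0.0, -0.5, 0.0, 0.0, 0.0],
[255, 1.82, 0.0, -0.48, 0.0, 0.0, 0.0],
[255, 1.84, 0.0, -0.5, 0.0, 0.0, 0.0],
[255, 1.84, 0.0, -0.48, 0.0, 0.0, 0.0],
[255, 1.82, 0.0, -0.5, 0.0, 0.0, 0.0],
[255, 0.38, 0.0, -2.12, 0.0, 0.0, 0.0],
[255, 0.38, 0.0, -2.14, 0.0, 0.0, 0.0],
[255, 0.38, 0.0, -2.14, 0.0, 0.0, 0.0],
end [629.52402767 173.17435094 181.05493308] [180.  -10.   60.7]
```

Request:
apply_moves(
  increments=[
    [[255,-0.16,0,-0.58,0,0,0],[255,-0.16,0,-0.58,0,0,0],[255,0.04,0,-0.3,0,1.5,0],[255,0.04,0,-0.32,0,1.5,0],[255,0.2,0,-0.38,0,1.5,0],[255,0.2,0,-0.4,0,1.5,0],[255,0,0,0,0,0,0],[255,0,0,0,0,0,0],[255,0,0,0,0,0,0]],
  ],
)

```text
clock: 5.9
position: [572.4, 71.9, 39.2]
tool_rot: [-180.0, 9.0, 60.7]
force: [-0.7, 0.0, -1.4]
width: 10.5
grasp_force: 59.3
```

```bash
python3 - <<'E'
from h import *
im=r.get_image('wrist');c=cal('wrist');cv2.imwrite('pics/w2.png',im[:,:,::-1])
s=r.sense();print(s['position'],s['tool_rot'],s['force'],s['ft_torque'],s['joint_pos'])
d=np.array([np.cos(np.radians(60.7)),np.sin(np.radians(60.7)),0]);O=np.array([570.5,68.8,45])+7*d;a=np.radians(6)
H=O+48*(d*np.cos(a)+[0,0,np.sin(a)])+12*(-d*np.sin(a)+[0,0,np.cos(a)]);print('hub predicted',proj(c,[H]))
E
```

```text
[572.36246932  71.99325593  39.07671894] [-179.98050598    9.01604286   60.72561717] [-0.25319475 -0.29772811 -0.76100612] [ 0.15456241 -0.09994733 -0.0104315 ] [ 10.78075116  35.03399854   2.29919148  63.11035156  -6.87661601
 130.40816319]
hub predicted [[252.87606323 168.08050566]]
```

View pics/w2.png

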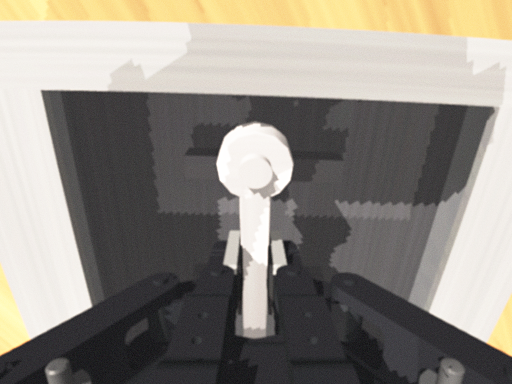

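The pointer is held, with the hub at (255,163) against (253,168) predicted. It stays clear of the opening's front edge (row ~95), so I'll continue.

Request:
apply_moves(
  increments=[
    [[255,0.28,0,-0.48,0,2.0,0],[255,0.32,0,-0.48,0,2.0,0],[255,0.2,0,-0.24,0,1.2,0],[255,0.18,0,-0.24,0,1.3,0],[255,0.36,0,-0.24,0,1.2,0],[255,0.36,0,-0.22,0,1.3,0],[255,0,0,0,0,0,0],[255,0,0,0,0,0,0]],
  ],
)

```text
clock: 6.75
position: [581.9, 88.4, 57.1]
tool_rot: [180.0, -0.0, 60.7]
force: [0.5, 1.1, 0.1]
width: 10.6
grasp_force: 59.4
```

Request:
apply_moves(
  increments=[
    [[255,0.22,0,-0.44,0,2.5,0],[255,0.24,0,-0.44,0,2.5,0],[255,0.38,0,-0.46,0,2.5,0],[255,0.38,0,-0.44,0,2.5,0],[255,0,0,0,0,0,0],[255,0,0,0,0,0,0]],
  ],
)

```text
clock: 7.35
position: [586.8, 97.7, 75.3]
tool_rot: [-180.0, -9.9, 60.7]
force: [-0.1, -0.6, -0.7]
width: 10.1
grasp_force: 59.3
```

Request:
apply_moves(
  increments=[
    [[255,0.9,0,-0.24,0,0,0],[255,0.9,0,-0.24,0,0,0],[255,0.9,0,-0.24,0,0,0],[255,0.9,0,-0.24,0,0,0],[255,0,0,0,0,0,0]],
  ],
)

```text
clock: 7.85
position: [605.0, 129.0, 92.2]
tool_rot: [179.9, -10.1, 60.8]
force: [-0.3, -0.2, -1.1]
width: 10.4
grasp_force: 59.3
```

```bash
python3 - <<'E'
from h import *
a=r.get_image('scene');b=r.get_image('wrist')
v=cv2.resize(a[110:290,190:390],None,fx=2.1,fy=2.1,interpolation=cv2.INTER_CUBIC)
b=cv2.resize(b,(378,378*384//512));h=max(len(v),len(b))
o=np.zeros((h,v.shape[1]+378,3),np.uint8);o[:len(v),:v.shape[1]]=v;o[:len(b),v.shape[1]:]=b
cv2.imwrite('pics/m.png',o[:,:,::-1]);s=r.sense();print(s['position'],s['force'],s['ft_torque'])
E
```

```text
[603.62152768 127.78236733  91.21993469] [ 0.48657813  0.09959489 -1.66060236] [-0.11400441  0.11109141  0.00475133]
```

View pics/m.png

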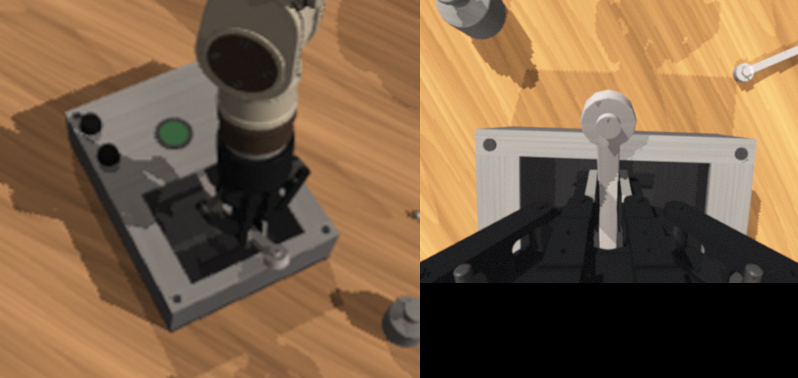

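The hub is above the cover's front strip (left panel ~(275,258)), the feet are untouched and there is no contact force. I'll keep sliding out along the axis and then lift.

Request:
apply_moves(
  increments=[
    [[255,1.1,0,-0.3,0,0,0],[255,1.1,0,-0.3,0,0,0],[255,1.1,0,-0.3,0,0,0],[255,1.1,0,-0.3,0,0,0],[255,1.1,0,-0.3,0,0,0],[255,0.2,0,0,0,0,0],[255,0,0,0,0,0,0],[255,0,0,0,0,0,0]],
  ],
)

```text
clock: 8.75
position: [629.3, 173.8, 115.4]
tool_rot: [-180.0, -9.9, 60.7]
force: [0.5, -0.1, -1.5]
width: 10.8
grasp_force: 59.3
```

Request:
apply_moves(
  increments=[
    [[255,0.18,0,-1.0,0,0,0],[255,0.18,0,-1.0,0,0,0],[255,0.35,0,-2.0,0,0,0],[255,0.35,0,-2.0,0,0,0],[255,0.18,0,-1.0,0,0,0],[255,0,0,0,0,0,0],[255,0,0,0,0,0,0],[255,0,0,0,0,0,0],[255,0,0,0,0,0,0]],
  ],
)

```text
clock: 9.65
position: [629.0, 173.9, 185.5]
tool_rot: [-179.9, -9.9, 60.7]
force: [-0.4, -0.8, -2.4]
width: 10.8
grasp_force: 59.3
```

```bash
python3 - <<'E'
from h import *
a=r.get_image('scene');b=r.get_image('top')
v=cv2.resize(a[90:290,190:390],None,fx=2,fy=2,interpolation=cv2.INTER_CUBIC);b=cv2.resize(b[110:270,140:300],(400,400),interpolation=cv2.INTER_CUBIC)
cv2.imwrite('pics/f.png',np.hstack([v,b])[:,:,::-1]);s=r.sense();print(s['position'],s['tool_rot'],s['force'],s['qd'].round(3) if hasattr(s['qd'],'round') else s['qd'])
d=np.array([np.cos(np.radians(60.7)),np.sin(np.radians(60.7)),0]);A=np.radians(25);ct,cs=cal('top'),cal('scene')
rel=tool(60.7,15).inv().apply(np.array([569.1,65.5,15])-[570.5,68.8,20]);O=np.array(s['position'])-tool(60.7,-10).apply(rel)
E=[O+x*(d*np.cos(A)+[0,0,np.sin(A)])+[0,0,10] for x in(-168,48)];E[0]+=15*np.array([-d[1],d[0],0])
print('O',O,'ends',E);print('scene',(proj(cs,E)-[190,90])*2);print('top',(proj(ct,E)-[140,110])*2.5)
E
```

```text
[629.29145752 173.96316071 185.92216554] [-179.92092561   -9.9311835    60.69844726] [-0.52777396  0.27107888 -1.74132095] [-0.02  -0.156  0.301  0.008 -0.086  0.013]
O [629.49398109 175.12928282 191.95947814] ends [array([541.89971269,  49.68900662, 130.95961017]), array([650.78347518, 213.06671509, 222.2451547 ])]
scene [[209.1769269  179.29823083]
 [305.93158467 283.85289094]]
top [[219.64701505 236.08593027]
 [ 80.12096499 137.85137796]]
```

View pics/f.png

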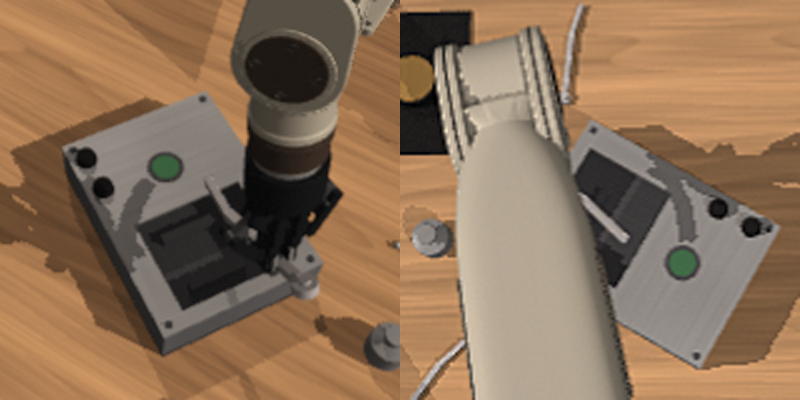

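The thin end shows at (208,178) in the scene panel, against (209,179) predicted, so it is about 5 cm above the cover. The bystanders haven't moved, so I'm handing it in.

```bash
python3 -c "
from workcell import r
print(r.sign_off())"
```

```text
the job is handed in; nothing more can be done
None
```

The job is handed in at about 9.7 s: the pointer was drawn out diagonally with no sign of contact with the cover, and is held steady with its lowest end about 5 cm above it; the feet and counterweight show no movement in the last pictures, and the arm stayed clear of the screwdriver, which I did not picture again.

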